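# Flip the empty bin's marker to red

## Robot

A 6-joint arm with a two-finger parallel gripper is mounted at the origin on the work surface. World frame = base frame: x ahead of the robot, y to its left, z up, the work surface at z = 0. Lengths are in m, angles in degrees, forces in N, time in s.
With the tool pointing down it reaches from about 0.35 to 0.925 m from the base axis. Payload 6.4 kg.
Tool frame: the origin (TCP) lies midway between the tips of the shut fingers; the grasp point (between the pads) lies 19 mm behind it; z points along the fingers, y is the direction in which the jaws open and shut (so a half turn about z gives the same grasp; the last joint's range is limited). The gripper opens to 85 mm and grips with 20 to 120 N. Pads are 22 mm wide; open, the fingers measure 114 mm over their backs; the gripper's body (76 mm by 85 mm) begins 54 mm behind the grasp point. The pads swing forward as they close: fully open they stand 13 mm farther back than shut.
Start: joints at [65.598, 14.043, 89.255, -0, 76.702, -9.975], TCP at [0.162, 0.63, 0.231] pointing down, gripper open.
Joint ranges: [-179.41, 179.41], [-58.25, 129.5], [7.25, 145.43], [-54.29, 234.29], [11.92, 165.04], [-157.13, 157.13]. Speed limits (degrees/s): [147.25, 147.25, 180, 180, 180, 180].

## Interface

Orientations are given as a 3x3 rotation matrix whose columns are the frame's x, y, z axes.
In Python, from bench import monitor, imaging, r, nets gives the robot as it stands.
- The arm moves only by the tool jog_arm, never from a script. Its argument "motion" is a list of rows, each a list of 3 entries, a list of its own where there are three numbers: the turn, a rotation vector about the tool's x, y, z in rad, then the shift along the tool's x, y, z in m, then the opening, from 0 (shut) to 1 (fully open). A call has 1 to 12 rows; each row shifts and turns the commanded pose from where the row before left it, along the tool's axes as they then stand; what a row does not reach is not made up. A row lasts 1/12 s, in which the tool goes at most 41.7 mm and 7.16 degrees, less where a joint would pass 70% of its speed; a pose out of reach is approached as far as the arm can. A call is refused whole if a number of a shift passes 0.0417 or a number of a turn 0.125, either way. A call with a gripper value outside its range is refused whole. The fingers move at their own pace and stop on an object; "squeeze" is the grip in N (left out, the last holds). Time passes only in rows, so rows that do not move let the fingers close. It gives the time, the measured TCP pose, the force and the opening at its end, in the units of the state.
- monitor.get_obs(): the state, without advancing time (a new reading comes with each control period).
- imaging.get_image(name): name is "side" or "top" or "wrist"; returns the picture (384x512x3 uint8, red, green, blue); there is no depth.
- imaging.camera_info(name): a dict with "fx", "fy", "cx", "cy" (pixels), "extrinsics" (4x4, takes a point from camera to world coordinates). Camera axes: x right, y down, z forward; pixel columns grow to the right and rows downward; lengths in m; the calibration is good to about 2 mm. A picture is of the moment at which its call begins: read the wrist's pose just before it. camera_info takes no time and is no camera call; for the wrist camera it gives the pose at the moment of the call.
- r.sign_off(): hands the job in, once; it reports no verdict.
Trained networks look in the newest picture that a camera, given by its name, has taken for a name from the list of things; names that differ only in an ending like _2 or _b are one class to them, and where a whole thing is asked for, a point or a joint stands for the part that bears it (a point fixed in the world has none). Each returns a list of dicts, best first, with "confidence" (0 to 1); they miss things now and then, are a little off and sometimes report something else, mostly with a low value. They report only what shows in the picture. A call takes as long as a camera call.
- nets.cut_out(camera, label): "region" (384x512 bool, what is visible of it) and "at" ([column, row] in pixels, amid what is visible of it).
The state is a dict: "time": time; "joint_pos": joint angles; "joint_velocities": joint speeds; "joint_torque": joint torques, N m; "tool_pos": TCP position; "tcp_rot": TCP orientation; "ft_force": force on the tool from outside, world axes, zero at the start; "torque": the same for the moment, N m; "grip_width": finger opening in m.
Only numpy, scipy, OpenCV 4.12 (cv2) and the standard library are available. Lean on these libraries where they do the work, as an engineer would, in place of code of your own. Each camera call takes 0.05 s, during which the arm holds its last target.

## Task

One of the three blue parts bins has run empty, but its flip marker still lies out in front showing green. With the fingertips, push that marker up and right over its hinge until it lies flat over the bin's mouth with the red face up, then leave it there. Push it gently, do not pinch it, and do not shift the bins, the other markers, the stock or the things on the bench.

Things in the scene. Friction and masses are not known exactly. Their poses are not given: they have to be found in the camera images.
- bin_empty: Blue open bin, loose on the bench, 200 deep (x) x 150 wide (y) x 120 mm high, walls and floor 3 mm, about 0.6 kg. Origin: centre of underside, z up; its front, with the marker, looks along its -x (to the robot, turned up to 0.28 rad). Nothing is in it. Hinge axis along the bin's y at x = -108, z = 132 mm, in a grey clip 98 mm wide whose two ears (|y| 40 to 48 mm) stand 19 mm above the rim.
- bin_fans: Blue open bin, loose on the bench, 200 deep (x) x 150 wide (y) x 120 mm high, walls and floor 3 mm, about 0.6 kg plus stock. Origin: centre of underside, z up; its front, with the marker, looks along its -x (to the robot, turned up to 0.28 rad). It holds two case fans; same marker and clip as the empty bin.
- bin_pumps: Blue open bin, loose on the bench, 200 deep (x) x 150 wide (y) x 120 mm high, walls and floor 3 mm, about 0.6 kg plus stock. Origin: centre of underside, z up; its front, with the marker, looks along its -x (to the robot, turned up to 0.28 rad). It holds two cooler pump heads; same marker and clip as the empty bin.
- marker_empty (a joint): Angle of the empty bin's marker, rad. 0: level, out in front of the bin, green up, free space below. 1.57: upright. 3.14: folded back level over the bin's mouth, red up. Stops at 0 and 3.14. Starts between 0 and 0.35. The hinge is stiff (friction 0.03 N m): it stays where it is left, about 1 N at the lip moves it.
- flap_empty: The empty bin's marker paddle, 4 mm thick (2 mm either side of the hinge axis), 45 g; one face green with a white dot, the other red with a white bar. Origin: middle of the hinge axis; y along the hinge, -x from hinge to free end, z out of the green face. Flat, 74 mm wide from 4 to 56 mm out, 34 mm wide to 60 mm; there a 34 mm wide thumb lip turns to the green side.
- tab_empty (a point): Middle of the end of the thumb lip of the empty bin's marker: 70 mm out from the hinge axis and 12.5 mm to the green side of the paddle. The lip slopes at 50 degrees from 60 mm out to here, 4 mm thick; free space in front and below.
- tab_fans (a point): End of the thumb lip of the fan bin's marker, 70 mm out from its hinge axis; that marker shows green and is to be left alone.
- tab_pumps (a point): End of the thumb lip of the pump bin's marker, 70 mm out from its hinge axis; that marker shows green and is to be left alone.
- fan_low: 92 mm square case fan, 25 mm thick, black frame with white blades, lying flat on the floor of the fan bin. Origin at the centre of its underside.
- fan_top: 92 mm square case fan, 25 mm thick, black frame with white blades, lying flat on the other fan in the fan bin. Origin at the centre of its underside.
- pump_a: Round black cooler pump head on a copper plate, 60 mm across, 44 mm high, in the pump bin. Origin at the centre of its underside.
- pump_b: The second pump head in the pump bin, the same.
- fan_bench: 92 mm square case fan, 25 mm thick, black frame with white blades, lying flat on the bench, to the robot's left, beside the work. Origin at the centre of its underside.
- screwdriver: Screwdriver with a red handle, 190 mm long, lying on the bench between the robot and the bins. Origin under the middle of its length, near the bench.
- screw_jar: Closed screw jar, 52 mm across, 55 mm high, standing on the bench to the robot's right. Origin at the centre of its underside.

How it is judged (in metres and radians):
At the end, for the whole second after the job is handed in: The empty bin's marker lies at rest over the bin's mouth, red up, within 11 degrees of its stop; bins level (0.05 rad) and within 15 mm, the other markers' lips within 20 mm, and stock and bench things within 25 mm of where they were (value of joint marker_empty above 2.95 rad and angular speed of flap_empty below 0.1 rad/s and distance of each of tab_fans, tab_pumps from where it was at the start of the episode below 0.02 m and distance of each of bin_empty, bin_fans, bin_pumps from where it was at the start of the episode below 0.015 m and distance of each of fan_low, fan_top, pump_a, pump_b, fan_bench, screwdriver, screw_jar from where it was at the start of the episode below 0.025 m and angle between each of bin_empty, bin_fans, bin_pumps's own z axis and vertical below 0.05 rad); the robot touches nothing.
It fails at once if a bin is shoved, lifted (over 15 mm) or tipped (over 0.15 rad) (distance of any of bin_empty, bin_fans, bin_pumps from where it was at the start of the episode above 0.015 m or angle between any of bin_empty, bin_fans, bin_pumps's own z axis and vertical above 0.15 rad).
It fails at once if another bin's marker is moved (lip over 20 mm) (distance of any of tab_fans, tab_pumps from where it was at the start of the episode above 0.02 m).
It fails at once if stock or a thing on the bench is moved or lifted (over 25 mm) (distance of any of fan_low, fan_top, pump_a, pump_b, fan_bench, screwdriver, screw_jar from where it was at the start of the episode above 0.025 m).
It fails at once if the marker is pinched or forced (over 28 N between it and the fingers) (contact force between the fingers and flap_empty above 28 N).
It fails at once if the marker is flung over (faster than 10 rad/s) (angular speed of flap_empty above 10 rad/s).
It also fails if it takes over 40 s, if anything falls off the work surface, if the arm or the gripper's body presses on something with over 40 N, if the wrist force passes 120 N, or if a joint passes its speed limit or range.

## Working session

There is one attempt and no reset: what is moved stays moved. The work goes in short steps, Python scripts to look and compute and a tool call to move; the robot and the scene stay as the last step left them, time stands still between calls to the robot, and variables do not carry over. Pictures are saved under pics/ and viewed, and the job is handed in when it is done.

Besides the shell and the picture viewer there is one more tool, called after "Emit:" in YAML: its name, and indented under it one key for each argument. jog_arm: Moves the arm, as the interface text tells. Its arguments: {"type":"object","properties":{"motion":{"type":"array","items":{"type":"array"}},"squeeze":{"type":"number"}},"required":["motion"]}

```bash
mkdir -p pics; ls
python3 - <<'E'
from bench import monitor, imaging, r, nets
import cv2, numpy as np
for n in ("side","top","wrist"):
    im=imaging.get_image(n); cv2.imwrite(f"pics/{n}0.png",im[:,:,::-1]); c=imaging.camera_info(n); print(n,c["fx"],c["fy"],c["cx"],c["cy"]);print(np.round(c["extrinsics"],4).tolist())
o=monitor.get_obs();print(o["time"],o["tool_pos"],np.round(o["tcp_rot"],3).tolist(),o["grip_width"])
E
```

```text
pics
side 410.74286673328885 410.74286673328885 249.32030873081914 198.81897312139282
[[-0.9968, -0.065, 0.0459, 0.54], [-0.0774, 0.6584, -0.7487, 0.8602], [0.0184, -0.7499, -0.6613, 0.849], [0.0, 0.0, 0.0, 1.0]]
top 439.5210041597289 439.5210041597289 253.74561364024424 188.36947201676207
[[0.0444, -0.9784, 0.2018, 0.3342], [-0.999, -0.0423, 0.0146, -0.0087], [-0.0058, -0.2023, -0.9793, 1.4322], [0.0, 0.0, 0.0, 1.0]]
wrist 266.6367575916915 266.6367575916915 251.4155506545998 193.08725631384218
[[0.2485, 0.92, 0.3029, 0.0839], [0.9686, -0.2353, -0.08, 0.6496], [-0.0023, 0.3133, -0.9497, 0.3725], [0.0, 0.0, 0.0, 1.0]]
0.15 [0.16175988 0.62908032 0.23037633] [[-0.968, 0.249, -0.001], [0.249, 0.968, -0.001], [0.0, -0.002, -1.0]] 0.08539350753617614
```

View pics/side0.png

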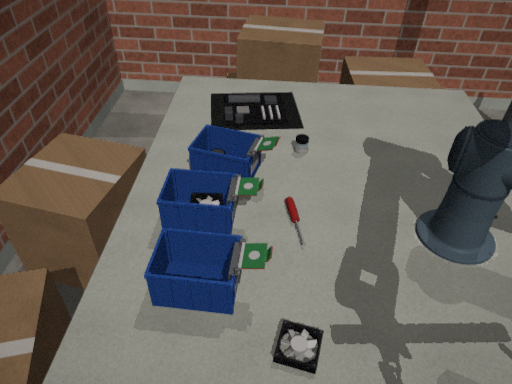

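View pics/top0.png

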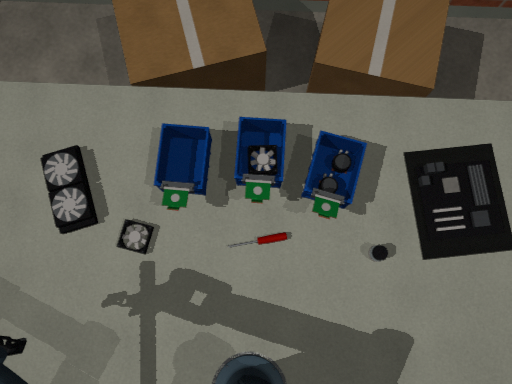

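View pics/wrist0.png

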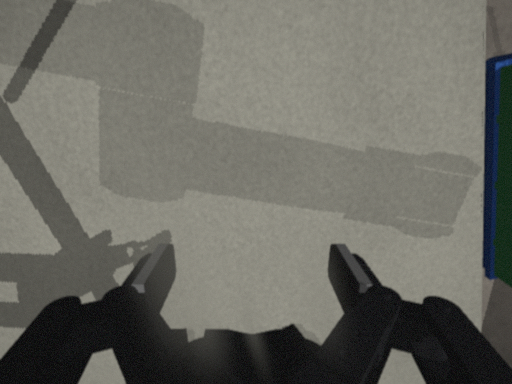

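The empty bin is the left one: top view at about (183,160) with its marker at (176,197), side view at about (195,270) with its marker at (257,256). Next I enlarge these areas and measure.

Run:
```python
from bench import monitor, imaging, r, nets
import cv2, numpy as np
for n in ("top","side"):
    im=imaging.get_image(n)
    for l in ("flap_empty","bin_empty"):
        for d in nets.cut_out(n,l): 
            ys,xs=np.nonzero(d["region"]); print(n,l,round(d["confidence"],2),np.round(d["at"],1),xs.min(),xs.max(),ys.min(),ys.max(),len(xs))
            np.save(f"{n}_{l}_{int(d['at'][0])}.npy",d["region"])
    a,b,c,d=((145,110,225,220) if n=="top" else (140,220,290,320))
    s=6 if n=="top" else 5
    cv2.imwrite(f"pics/{n}1.png",cv2.resize(im[b:d,a:c,::-1],None,fx=s if n=="side" else 5.4,fy=s if n=="side" else 5.4,interpolation=cv2.INTER_CUBIC))
```

```text
top flap_empty 0.76 [172.8 199.5] 162 188 190 210 454
top bin_empty 0.35 [259.1 144.5] 234 285 116 202 2924
side flap_empty 0.58 [259.1 254.7] 242 272 243 268 664
side flap_empty 0.5 [298.8 345.1] 273 323 320 372 1718
side bin_empty 0.87 [198.8 264. ] 144 271 228 313 7768
```

View pics/top1.png

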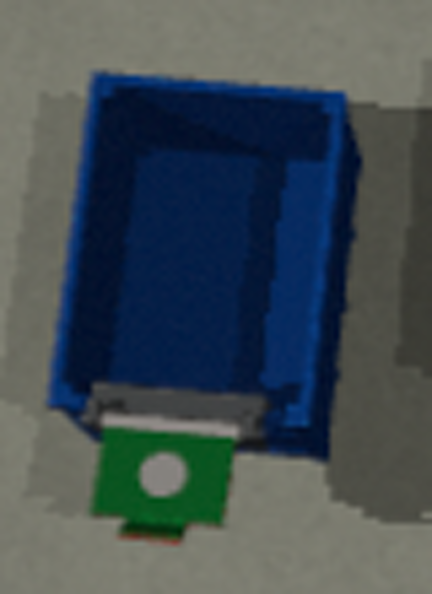

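View pics/side1.png

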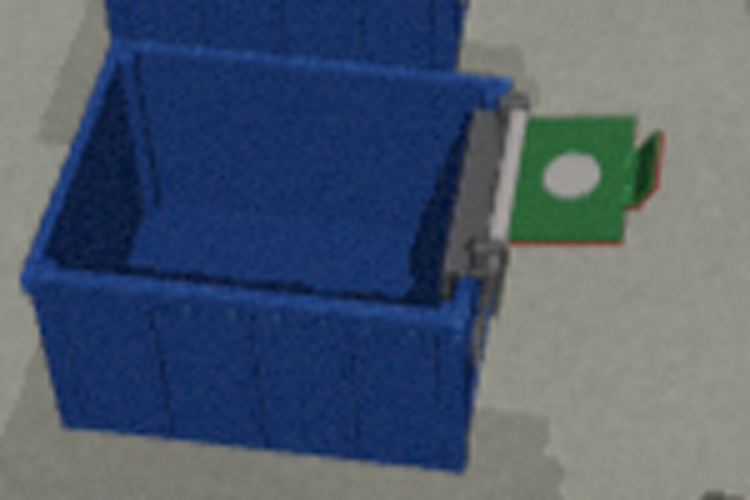

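```bash
cat > fit.py <<'E'
import numpy as np
from scipy.optimize import least_squares
def binpt(p,q):
    x,y,yaw=p[:3];c,s=np.cos(yaw),np.sin(yaw);return np.array([x+c*q[0]-s*q[1],y+s*q[0]+c*q[1],q[2]])
def flap(p,d,y,n):
    t=p[3];return binpt(p,[-.108-d*np.cos(t)+n*np.sin(t),y,.132+d*np.sin(t)+n*np.cos(t)])
def proj(ci,P):
    E=np.array(ci["extrinsics"]);q=E[:3,:3].T@(P-E[:3,3]);return np.array([ci["fx"]*q[0]/q[2]+ci["cx"],ci["fy"]*q[1]/q[2]+ci["cy"]])
E
python3 - <<'E'
from fit import *
from bench import imaging
ci={n:imaging.camera_info(n) for n in("top","side")}
def un(n,u,v):
    s,a,b=(5.4,145,110) if n=="top" else (5,140,220)
    return np.array([(u+.5)/s-.5+a,(v+.5)/s-.5+b])
R=lambda x,y:(lambda p:binpt(p,[x,y,.12])); F=lambda d,y,n:(lambda p:flap(p,d,y,n))
K=[("top",95,73,R(.1,.075)),("top",344,93,R(.1,-.075)),("top",52,407,R(-.1,.075)),("top",308,428,R(-.1,-.075)),
("top",93,514,F(.056,.037,.002)),("top",225,525,F(.056,-.037,.002)),("top",122,536,F(.07,.017,.0125)),("top",184,541,F(.07,-.017,.0125)),
("side",112,43,R(.1,-.075)),("side",514,80,R(-.1,-.075)),("side",24,280,R(.1,.075)),("side",474,318,R(-.1,.075)),
("side",636,117,F(.056,-.037,.002)),("side",623,242,F(.056,.037,.002)),("side",663,132,F(.07,-.017,.0125)),("side",660,188,F(.07,.017,.0125))]
f=lambda p:np.concatenate([proj(ci[n],g(p))-un(n,u,v) for n,u,v,g in K])
s=least_squares(f,[.75,.15,0,.2],loss="soft_l1")
p=s.x;print(p,s.cost);
for k,e in zip(K,f(p).reshape(-1,2)):print(k[0],k[1:3],np.round(e,1))
print("tab",flap(p,.07,0,.0125),"hinge",binpt(p,[-.108,0,.132]))
np.save("p.npy",p)
E
```

```text
[ 0.69978988  0.24008556 -0.03183789  0.12614618] 3.642139091728634
top (95, 73) [-1.1 -0.1]
top (344, 93) [ 0.1 -0.5]
top (52, 407) [-0.9 -0.1]
top (308, 428) [ 0.4 -0.4]
top (93, 514) [-0.1  0.3]
top (225, 525) [0.1 0.1]
top (122, 536) [-0.1  0.2]
top (184, 541) [-0.1  0.1]
side (112, 43) [ 0.1 -1. ]
side (514, 80) [-0.1 -1. ]
side (24, 280) [-0.5 -0.2]
side (474, 318) [-0.5  1.3]
side (636, 117) [ 0.6 -0.4]
side (623, 242) [ 0.6 -0.5]
side (663, 132) [ 0.3 -0. ]
side (660, 188) [-0.2  0.2]
tab [0.52400787 0.24568398 0.15320751] hinge [0.59184462 0.24352347 0.132     ]
```

Emit:
jog_arm:
  motion:
    - [[0,0,0],[-0.01,-0.008,-0.003],0]
    - [[0,0,0],[-0.02,-0.016,-0.003],0]
    - [[0,0,0],[-0.03,-0.025,-0.003],0]
    - [[0,0,0],[-0.03,-0.025,-0.003],0]
    - [[0,0,0],[-0.03,-0.025,-0.003],0]
    - [[0,0,0],[-0.03,-0.025,-0.003],0]
    - [[0,0,0],[-0.03,-0.025,-0.003],0]
    - [[0,0,0],[-0.03,-0.025,-0.003],0]
    - [[0,0,0],[-0.03,-0.025,-0.003],0]
    - [[0,0,0],[-0.03,-0.025,-0.003],0]
    - [[0,0,0],[-0.03,-0.025,-0.003],0]
    - [[0,0,0],[-0.03,-0.025,-0.003],0]

```text
time: 1.45
tool_pos: [0.414, 0.2796, 0.2679]
tcp_rot: [[-0.968, 0.249, 0.001], [0.249, 0.968, 0.0], [-0.001, 0.0, -1.0]]
ft_force: [0.2, 1.0, 0.0]
grip_width: 0.0005
```

Emit:
jog_arm:
  motion:
    - [[0,0,0.12],[0,0,0],0]
    - [[0,0,0.12],[0,0,0],0]
    - [[0,0,0.12],[0,0,0],0]
    - [[0,0,0.12],[0,0,0],0]
    - [[0,0,0.12],[0,0,0],0]
    - [[0,0,0.12],[0,0,0],0]
    - [[0,0,0.12],[0,0,0],0]
    - [[0,0,0.12],[0,0,0],0]
    - [[0,0,0.12],[0,0,0],0]
    - [[0,0,0.12],[0,0,0],0]
    - [[0,0,0.12],[0,0,0],0]
    - [[0,0,0.12],[0,0,0],0]

```text
time: 2.45
tool_pos: [0.4132, 0.2812, 0.2675]
tcp_rot: [[0.127, 0.992, 0.0], [0.992, -0.127, -0.0], [-0.0, 0.0, -1.0]]
ft_force: [-0.7, -0.4, 0.0]
grip_width: -0.0004
```

Emit:
jog_arm:
  motion:
    - [[0,0,0.12],[0,0,0],0]
    - [[0,0,0.12],[0,0,0],0]
    - [[0,0,0.12],[0,0,0],0]
    - [[0,0,0.12],[0,0,0],0]
    - [[0,0,0.12],[0,0,0],0]
    - [[0,0,0.12],[0,0,0],0]
    - [[0,0,0.12],[0,0,0],0]
    - [[0,0,0.12],[0,0,0],0]
    - [[0,0,0.12],[0,0,0],0]
    - [[0,0,0.12],[0,0,0],0]
    - [[0,0,0.12],[0,0,0],0]
    - [[0,0,0.12],[0,0,0],0]

```text
time: 3.45
tool_pos: [0.4132, 0.2812, 0.2675]
tcp_rot: [[1.0, 0.003, 0.0], [0.003, -1.0, -0.0], [0.0, 0.0, -1.0]]
ft_force: [0.1, -0.8, 0.6]
grip_width: -0.0001
```

Run:
```python
from bench import monitor
import numpy as np
o=monitor.get_obs();print(o["time"],o["tool_pos"],np.round(o["tcp_rot"],3).tolist(),o["grip_width"],np.round(o["joint_pos"],1))
```

```text
3.45 [0.41320332 0.28118335 0.2675306 ] [[1.0, 0.003, 0.0], [0.003, -1.0, -0.0], [0.0, 0.0, -1.0]] -6.774441746733505e-05 [ 21.2  -8.3 108.7  -0.   79.7 111. ]
```

Emit:
jog_arm:
  motion:
    - [[0,0,0.035],[0,0.02,0],0]
    - [[0,0,0],[0,0.0155,0],0]
    - [[0,0.112,0],[0,0,0],0]
    - [[0,0.112,0],[0,0,0],0]
    - [[0,0.112,0],[0,0,0],0]
    - [[0,0.112,0],[0,0,0],0]
    - [[0,0.112,0],[0,0,0],0]
    - [[0,0.112,0],[0,0,0],0]
    - [[0,0.113,0],[0,0,0],0]
    - [[0,0,0],[0,0,0],0]
    - [[0,0,0],[0,0,0],0]

```text
time: 4.37
tool_pos: [0.4121, 0.246, 0.2664]
tcp_rot: [[0.709, -0.025, 0.704], [-0.017, -1.0, -0.018], [0.705, 0.001, -0.71]]
ft_force: [0.3, -0.7, -0.4]
grip_width: -0.0
```

Run:
```python
from bench import monitor,imaging
import numpy as np,cv2
for n in ("wrist","side"):
    cv2.imwrite(f"pics/{n}2.png",imaging.get_image(n)[:,:,::-1])
o=monitor.get_obs();print(o["time"],o["tool_pos"],np.round(o["tcp_rot"],3).tolist(),o["grip_width"],np.round(o["joint_pos"],1))
```

```text
4.4667 [0.41393162 0.24631888 0.268763  ] [[0.707, -0.026, 0.707], [-0.019, -1.0, -0.018], [0.707, -0.001, -0.707]] -4.02876346873686e-05 [ 27.8 -31.3 133.4 -31.5  41.3 136.4]
```

View pics/wrist2.png

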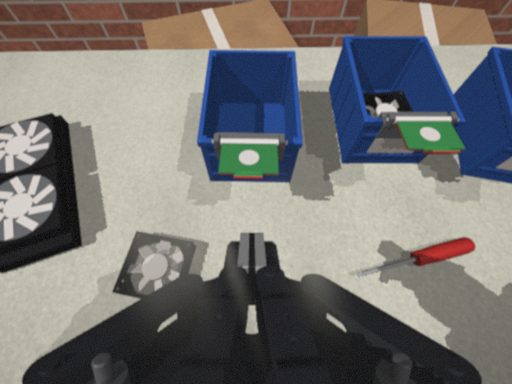

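View pics/side2.png

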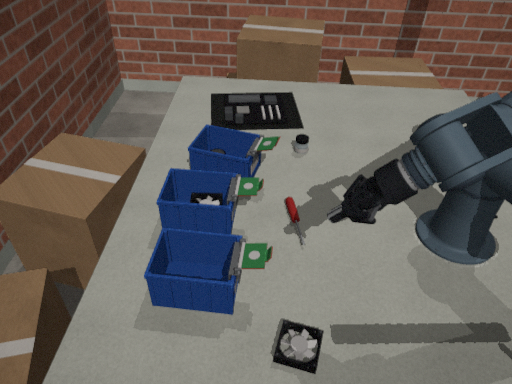

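```bash
cat > plan.py <<'E'
from fit import *
from bench import monitor
p=np.load("p.npy"); h=binpt(p,[-.108,0,.132]); ex=np.array([np.cos(p[2]),np.sin(p[2]),0])
def tcp(t,dA,dB):
    L=.011*np.sqrt(.5)
    f=lambda d:np.array([-d*np.cos(t)-.002*np.sin(t), d*np.sin(t)-.002*np.cos(t)])
    return f(dA)-L if t<=np.pi*.75 else f(dB)+L
def sched(t):
    return tcp(t,np.interp(t,[.126,.6,1.57,2.356],[.058,.054,.053,.054]),np.interp(t,[2.356,3.14],[.032,.036]))
def here():
    o=monitor.get_obs();P=np.array(o["tool_pos"]);return np.array([(P-h)@ex,P[2]-h[2]]),(P-h)@np.array([-ex[1],ex[0],0]),np.array(o["tcp_rot"]),o
E
python3 - <<'E'
from plan import *
c,lat,R,o=here();print("now uw,lat",c,lat)
def rows(a,b):d=b-a;return np.round([.7071*(d[0]+d[1]),.7071*(d[0]-d[1])],4)
a=c
for q in([-.12,-.02],[-.068,-.016]):
    q=np.array(q);print(q,rows(a,q));a=q
for t in np.r_[.126,np.arange(.2,3.11,.1)]:
    q=sched(t);print(round(t,2),np.round(q*1e3,1),rows(a,q)*1e3);a=q
E
```

```text
now uw,lat [-0.17791182  0.136763  ] -0.0028694287227082585
[-0.12 -0.02] [-0.0699  0.1518]
[-0.068 -0.016] [0.0396 0.0339]
0.13 [-65.6  -2.5] [11.3 -7.8]
0.2 [-64.4   1.7] [ 3.7 -2.1]
0.3 [-62.4   7. ] [ 5.2 -2.4]
0.4 [-59.8  12.1] [ 5.4 -1.8]
0.5 [-56.9  16.8] [ 5.4 -1.2]
0.6 [-53.5  21.1] [ 5.4 -0.6]
0.7 [-50.3  25.4] [ 5.3 -0.8]
0.8 [-46.7  29.4] [ 5.4 -0.3]
0.9 [-42.7  33. ] [5.4 0.3]
1.0 [-38.4  36.2] [5.3 0.8]
1.1 [-33.8  39. ] [5.2 1.3]
1.2 [-29.   41.3] [5.  1.8]
1.3 [-24.  43.] [4.8 2.3]
1.4 [-18.8  44.3] [4.5 2.8]
1.5 [-13.5  45. ] [4.2 3.2]
1.6 [-8.2 45.3] [3.9 3.6]
1.7 [-2.9 45.2] [3.7 3.8]
1.8 [ 2.4 44.6] [3.3 4.2]
1.9 [ 7.6 43.4] [2.9 4.5]
2.0 [12.7 41.7] [2.4 4.8]
2.1 [17.6 39.6] [1.9 5. ]
2.2 [22.3 36.9] [1.4 5.2]
2.3 [26.7 33.8] [0.9 5.3]
2.4 [30.2 31. ] [0.5 4.4]
2.5 [32.8 29. ] [0.4 3.3]
2.6 [35.2 26.6] [0.1 3.4]
2.7 [37.4 24. ] [-0.3  3.4]
2.8 [39.4 21.1] [-0.6  3.4]
2.9 [41.1 18. ] [-1.   3.4]
3.0 [42.4 14.7] [-1.4  3.3]
3.1 [43.5 11.3] [-1.7  3.2]
```

Emit:
jog_arm:
  motion:
    - [[0,0,0],[-0.01,-0.001,0.022],0]
    - [[0,0,0],[-0.01,-0.001,0.022],0]
    - [[0,0,0],[-0.01,-0.001,0.022],0]
    - [[0,0,0],[-0.01,0,0.022],0]
    - [[0,0,0],[-0.01,0,0.022],0]
    - [[0,0,0],[-0.01,0,0.021],0]
    - [[0,0,0],[-0.01,0,0.021],0]
    - [[0,0,0],[0.01,0,0.0085],0]
    - [[0,0,0],[0.01,0,0.0085],0]
    - [[0,0,0],[0.01,0,0.0085],0]
    - [[0,0,0],[0.0095,0,0.0085],0]
    - [[0,0,0],[0,0,0],0]

```text
time: 5.47
tool_pos: [0.5283, 0.2389, 0.1259]
tcp_rot: [[0.718, -0.018, 0.696], [-0.016, -1.0, -0.009], [0.696, -0.004, -0.718]]
ft_force: [-1.1, -0.2, 0.1]
grip_width: 0.0003
```

Run:
```python
from plan import *
from bench import imaging
import cv2
im=imaging.get_image("side");cv2.imwrite("pics/side3.png",cv2.resize(im[200:320,200:350,::-1],None,fx=5,fy=5,interpolation=cv2.INTER_CUBIC))
cv2.imwrite("pics/wrist3.png",imaging.get_image("wrist")[:,:,::-1])
c,lat,R,o=here();print(c,lat,R.round(3).tolist(),o["ft_force"],np.round(o["joint_pos"],1))
```

```text
[-0.06612226 -0.0075017 ] -0.006507006826399928 [[0.72, -0.016, 0.694], [-0.014, -1.0, -0.009], [0.694, -0.004, -0.72]] [-0.56747331 -0.00342598 -0.51564307] [ 19.3  -1.9 127.6 -49.3  18.2 152.8]
```

View pics/side3.png

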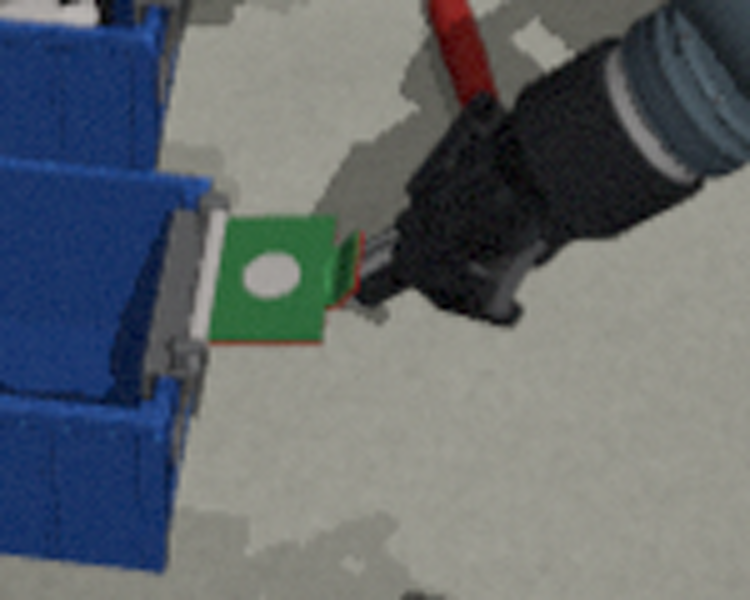

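View pics/wrist3.png

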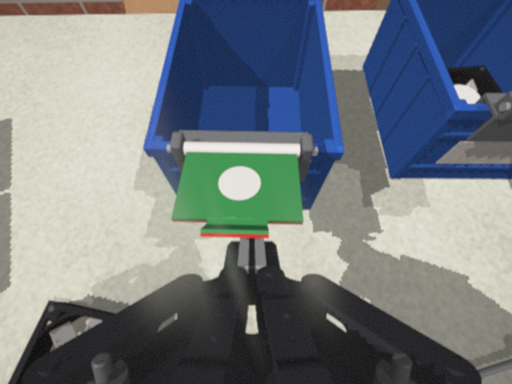

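Emit:
jog_arm:
  motion:
    - [[0,-0.014,0],[0.0025,-0.0005,-0.0018],0]
    - [[0,-0.014,0],[0.0025,-0.0005,-0.0018],0]
    - [[0,-0.014,0],[0.0025,-0.0005,-0.0018],0]
    - [[0,-0.014,0],[0.003,-0.0005,-0.0013],0]
    - [[0,-0.014,0],[0.003,-0.0005,-0.0013],0]
    - [[0,-0.014,0],[0.003,-0.0005,-0.0013],0]
    - [[0,-0.014,0],[0.003,-0.0005,-0.0013],0]
    - [[0,-0.014,0],[0.003,-0.0005,-0.0013],0]

```text
time: 6.23
tool_pos: [0.5323, 0.2432, 0.1471]
tcp_rot: [[0.795, -0.015, 0.607], [-0.014, -1.0, -0.006], [0.607, -0.003, -0.795]]
ft_force: [-1.3, -0.6, -0.9]
grip_width: 0.0002
```

```bash
cat > look.py <<'E'
from plan import *
from bench import imaging
import cv2,sys
k=sys.argv[1]
im=imaging.get_image("side");a=cv2.resize(im[190:310,170:320,::-1],None,fx=5,fy=5,interpolation=cv2.INTER_CUBIC)
cv2.imwrite(f"pics/s{k}.png",a)
c,lat,R,o=here();print(o["time"],"uw",c*1e3,"lat",lat*1e3,R.round(3).tolist(),np.round(o["ft_force"],1),np.round(o["joint_pos"],1))
xt=np.array([R[:,0]@ex,R[2,0]]);print("A",(c+.011*xt)*1e3,"B",(c-.011*xt)*1e3)
E
python3 look.py 4
```

```text
6.2833 uw [-58.23166069  16.55262382] lat -1.8774504391464373 [[0.793, -0.015, 0.609], [-0.014, -1.0, -0.006], [0.609, -0.004, -0.794]] [-1.1  0.3  1.7] [ 18.4  -3.  123.1 -26.4  26.4 129.6]
A [-49.50383213  23.24663037] B [-66.95948924   9.85861728]
```

View pics/s4.png

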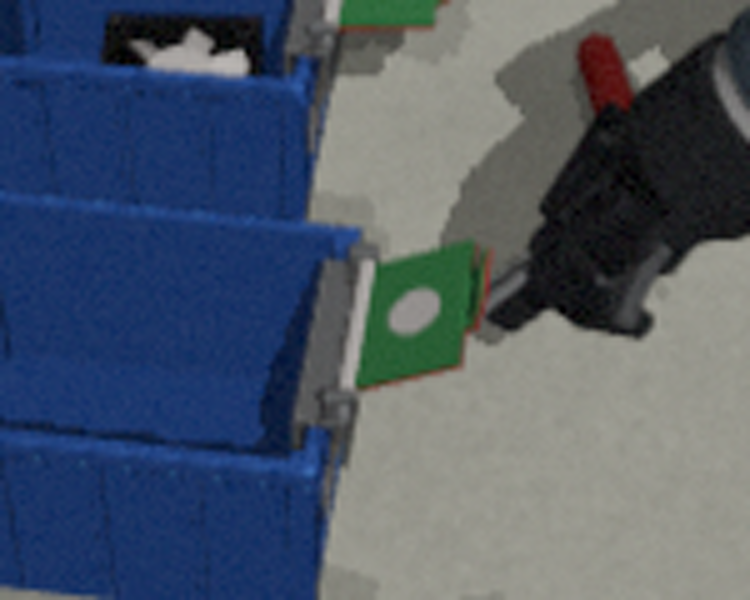

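```bash
cat > plan2.py <<'E'
from plan import *
c,lat,R,o=here(); xt=np.array([R[:,0]@ex,R[2,0]]);xt/=np.linalg.norm(xt);zt=np.array([xt[1],-xt[0]])
fl=np.pi-np.arctan2(xt[1],xt[0]);L=.011*xt
def f(t,d):return np.array([-d*np.cos(t)-.002*np.sin(t), d*np.sin(t)-.002*np.cos(t)])
def S(t):
    return f(t,np.interp(t,[.4,1.57,fl],[.054,.053,.055]))-L if t<=fl else f(t,np.interp(t,[fl,3.14],[.033,.037]))+L
def go(ts):
    a=c
    for t in ts:
        q=S(t);d=q-a;print(round(t,2),np.round(q*1e3,1),"dx,dz mm",np.round([d@xt*1e3,d@zt*1e3],1));a=q
E
python3 -c "
from plan2 import *
print(fl);go(np.arange(.6,3.11,.15))"
```

```text
2.4873171914769507
0.6 [-54.3  22. ] dx,dz mm [ 6.5 -2. ]
0.75 [-49.4  28.4] dx,dz mm [ 7.8 -2.1]
0.9 [-43.6  34. ] dx,dz mm [ 8.  -0.9]
1.05 [-37.1  38.7] dx,dz mm [8.  0.3]
1.2 [-29.9  42.3] dx,dz mm [7.9 1.5]
1.35 [-22.3  44.8] dx,dz mm [7.5 2.6]
1.5 [-14.5  46.1] dx,dz mm [7.  3.7]
1.65 [-6.5 46.5] dx,dz mm [6.5 4.5]
1.8 [ 1.5 45.9] dx,dz mm [6.  5.3]
1.95 [ 9.3 44.1] dx,dz mm [5.1 6.2]
2.1 [16.9 41.1] dx,dz mm [4.2 7. ]
2.25 [23.9 37. ] dx,dz mm [3.1 7.6]
2.4 [30.3 31.8] dx,dz mm [1.9 8. ]
2.55 [35.3 27. ] dx,dz mm [1.  6.9]
2.7 [38.9 23.2] dx,dz mm [0.5 5.2]
2.85 [41.9 18.7] dx,dz mm [-0.3  5.3]
3.0 [44.2 13.8] dx,dz mm [-1.2  5.4]
```

Emit:
jog_arm:
  motion:
    - [[0,0,0],[0.0033,0,-0.001],0]
    - [[0,0,0],[0.0033,0,-0.001],0]
    - [[0,0,0],[0.0039,0,-0.001],0]
    - [[0,0,0],[0.0039,0,-0.001],0]
    - [[0,0,0],[0.004,0,-0.0005],0]
    - [[0,0,0],[0.004,0,-0.0005],0]
    - [[0,0,0],[0.004,0,0.0002],0]
    - [[0,0,0],[0.004,0,0.0002],0]
    - [[0,0,0],[0.004,0,0.0007],0]
    - [[0,0,0],[0.004,0,0.0008],0]
    - [[0,0,0],[0.0037,0,0.0013],0]
    - [[0,0,0],[0.0037,0,0.0013],0]

```text
time: 7.28
tool_pos: [0.5698, 0.2428, 0.1761]
tcp_rot: [[0.793, -0.014, 0.609], [-0.014, -1.0, -0.006], [0.609, -0.004, -0.793]]
ft_force: [-0.9, 0.3, 0.5]
grip_width: 0.0
```

```bash
python3 look.py 5;python3 -c "
from plan2 import *
print(fl);go(np.arange(1.5,3.11,.15))"
```

```text
7.3333 uw [-21.34334386  44.5166259 ] lat -1.4056419622669782 [[0.792, -0.014, 0.61], [-0.014, -1.0, -0.006], [0.61, -0.004, -0.792]] [-0.9 -0.7 -0.7] [ 16.9  -1.3 118.1 -22.3  28.8 124.2]
A [-12.6270717   51.22566757] B [-30.05961602  37.80758424]
2.4855931504279143
1.5 [-14.5  46.1] dx,dz mm [6.4 3. ]
1.65 [-6.5 46.5] dx,dz mm [6.5 4.6]
1.8 [ 1.5 45.8] dx,dz mm [6.  5.4]
1.95 [ 9.4 44. ] dx,dz mm [5.1 6.2]
2.1 [16.9 41. ] dx,dz mm [4.2 7. ]
2.25 [24.  36.9] dx,dz mm [3.1 7.6]
2.4 [30.4 31.8] dx,dz mm [1.9 8. ]
2.55 [35.3 27. ] dx,dz mm [1.  6.8]
2.7 [38.9 23.2] dx,dz mm [0.5 5.2]
2.85 [41.9 18.8] dx,dz mm [-0.3  5.3]
3.0 [44.2 13.8] dx,dz mm [-1.2  5.4]
```

View pics/s5.png

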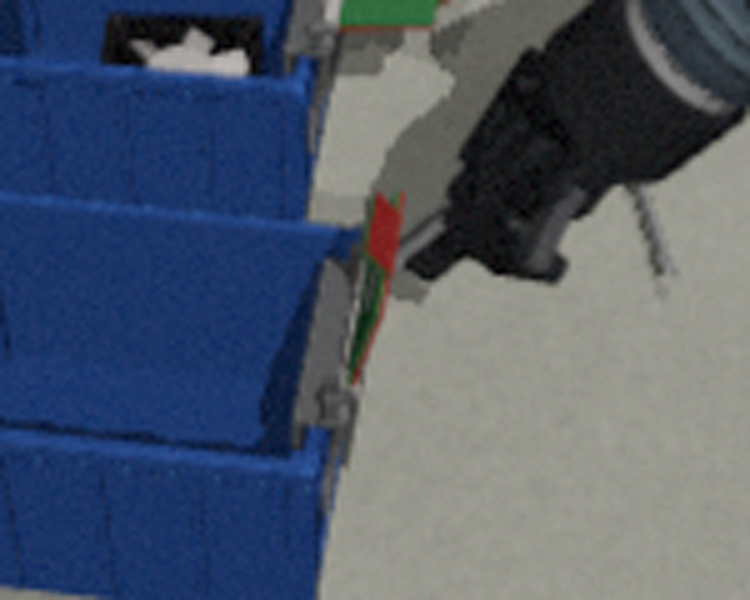

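The marker is nearly upright, with its red face showing at (385,240) in the crop. The bin hasn't moved and the contact force is small, so I continue along the arc.

Emit:
jog_arm:
  motion:
    - [[0,0,0],[0.0032,0,0.0015],0]
    - [[0,0,0],[0.0032,0,0.0015],0]
    - [[0,0,0],[0.0032,0,0.0023],0]
    - [[0,0,0],[0.0032,0,0.0023],0]
    - [[0,0,0],[0.003,0,0.0027],0]
    - [[0,0,0],[0.003,0,0.0027],0]
    - [[0,0,0],[0.0026,0,0.0031],0]
    - [[0,0,0],[0.0026,0,0.0031],0]
    - [[0,0,0],[0.0021,0,0.0035],0]
    - [[0,0,0],[0.0021,0,0.0035],0]
    - [[0,0,0],[0.0015,0,0.0038],0]
    - [[0,0,0],[0.0015,0,0.0038],0]

```text
time: 8.33
tool_pos: [0.6151, 0.2421, 0.1678]
tcp_rot: [[0.793, -0.014, 0.609], [-0.014, -1.0, -0.006], [0.609, -0.004, -0.793]]
ft_force: [0.0, -1.1, 0.3]
grip_width: -0.0003
```

```bash
python3 look.py 6;python3 -c "
from plan2 import *
print(fl);go(np.r_[np.arange(2.4,3.11,.15),3.1,3.14])"
```

```text
8.3833 uw [23.44643488 35.39491361] lat -0.7549291721900895 [[0.793, -0.015, 0.609], [-0.014, -1.0, -0.006], [0.609, -0.004, -0.793]] [-0.1 -0.6  0. ] [ 15.4   4.9 112.8 -21.2  27.5 122.1]
A [32.17213431 42.09164408] B [14.72073544 28.69818315]
2.4870028847267616
2.4 [30.3 31.8] dx,dz mm [3.3 7. ]
2.55 [35.3 27. ] dx,dz mm [1.  6.9]
2.7 [38.9 23.2] dx,dz mm [0.5 5.2]
2.85 [41.9 18.7] dx,dz mm [-0.3  5.3]
3.0 [44.2 13.8] dx,dz mm [-1.2  5.4]
3.1 [45.4 10.2] dx,dz mm [-1.3  3.5]
3.14 [45.7  8.8] dx,dz mm [-0.6  1.4]
```

View pics/s6.png

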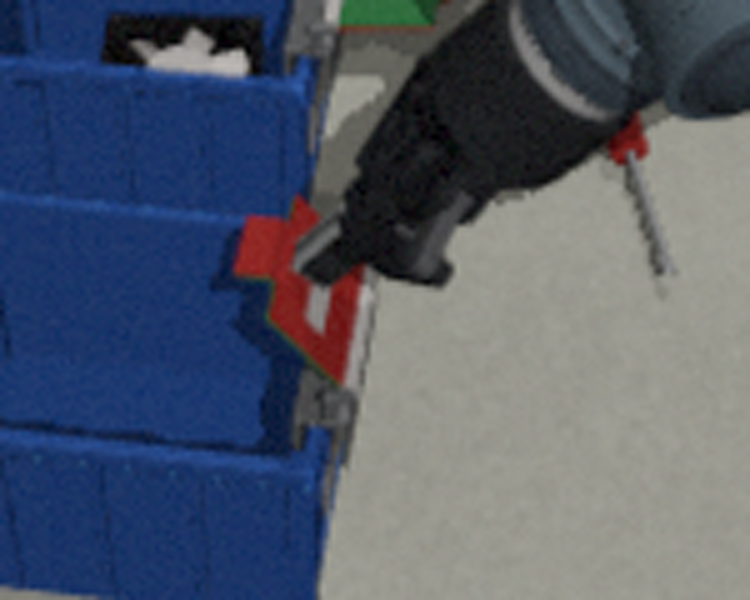

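Emit:
jog_arm:
  motion:
    - [[0,0,0],[0.0011,0,0.0023],0]
    - [[0,0,0],[0.0011,0,0.0023],0]
    - [[0,0,0],[0.0011,0,0.0024],0]
    - [[0,0,0],[0.0003,0,0.0023],0]
    - [[0,0,0],[0.0003,0,0.0023],0]
    - [[0,0,0],[0.0004,0,0.0023],0]
    - [[0,0,0],[0.0002,0,0.0026],0]
    - [[0,0,0],[0.0002,0,0.0026],0]
    - [[0,0,0],[-0.0001,0,0.0026],0]
    - [[0,0,0],[-0.0002,0,0.0026],0]
    - [[0,0,0],[-0.0006,0,0.0027],0]
    - [[0,0,0],[-0.0006,0,0.0027],0]

```text
time: 9.38
tool_pos: [0.6354, 0.242, 0.1462]
tcp_rot: [[0.793, -0.014, 0.609], [-0.014, -1.0, -0.006], [0.609, -0.004, -0.793]]
ft_force: [-1.2, -0.8, 0.3]
grip_width: -0.0001
```

```bash
python3 look.py 7;python3 -c "
from plan2 import *
print(fl);go([3.0,3.05,3.1,3.14])"
```

```text
9.4333 uw [43.48788838 13.61343203] lat -0.30341003986727183 [[0.793, -0.014, 0.609], [-0.014, -1.0, -0.006], [0.609, -0.004, -0.793]] [ 0.3 -0.6  0.4] [ 14.8   9.1 110.8 -22.1  25.3 122.8]
A [52.2154259  20.30773649] B [34.76035086  6.91912757]
2.4872795971220927
3.0 [44.2 13.8] dx,dz mm [0.7 0.3]
3.05 [44.8 12. ] dx,dz mm [-0.6  1.8]
3.1 [45.4 10.2] dx,dz mm [-0.7  1.7]
3.14 [45.7  8.8] dx,dz mm [-0.6  1.4]
```

View pics/s7.png

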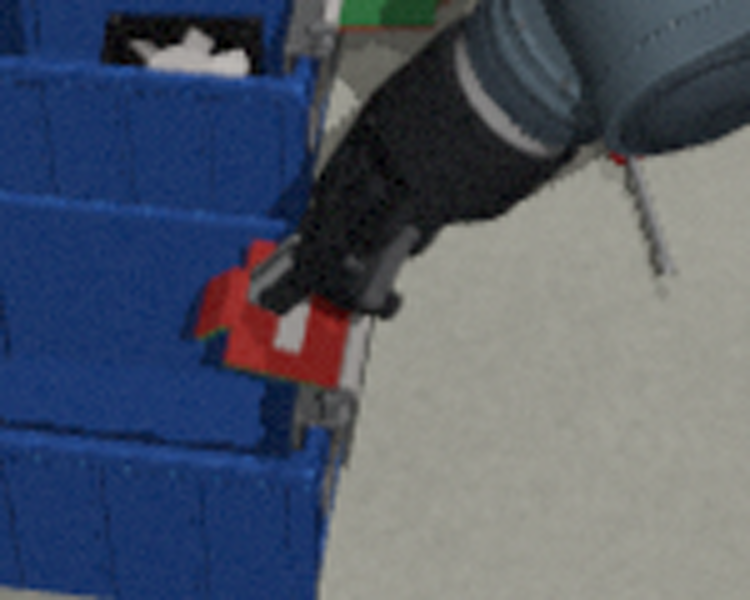

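Emit:
jog_arm:
  motion:
    - [[0,0,0],[-0.0004,0,0.0008],0]
    - [[0,0,0],[-0.0004,0,0.0008],0]
    - [[0,0,0],[-0.0004,0,0.0008],0]
    - [[0,0,0],[-0.0004,0,0.0008],0]
    - [[0,0,0],[0,0,0],0]

```text
time: 9.85
tool_pos: [0.636, 0.242, 0.1428]
tcp_rot: [[0.793, -0.014, 0.609], [-0.014, -1.0, -0.006], [0.609, -0.004, -0.793]]
ft_force: [-0.5, -0.4, 0.7]
grip_width: -0.0003
```

```bash
python3 look.py 8;python3 - <<'E'
from plan import *
from bench import imaging
ci=imaging.camera_info("side")
for t in (2.8,2.9,3.0,3.05,3.1,3.14):
    p[3]=t
    print(t,[np.round((proj(ci,flap(p,.056,y,-.002))+.5-[170,190])*5-.5) for y in(.037,-.037)])
E
```

```text
9.9 uw [44.16367493 10.91632743] lat -0.15249086075057194 [[0.793, -0.014, 0.609], [-0.014, -1.0, -0.006], [0.609, -0.004, -0.793]] [-0.3 -0.2  0.2] [ 14.8   9.4 110.7 -22.4  25.  123.1]
A [52.88657866 17.61667691] B [35.44077119  4.21597795]
2.8 [array([233., 348.]), array([260., 227.])]
2.9 [array([229., 356.]), array([257., 234.])]
3.0 [array([227., 364.]), array([254., 242.])]
3.05 [array([226., 368.]), array([253., 246.])]
3.1 [array([226., 372.]), array([253., 250.])]
3.14 [array([226., 375.]), array([253., 253.])]
```

View pics/s8.png

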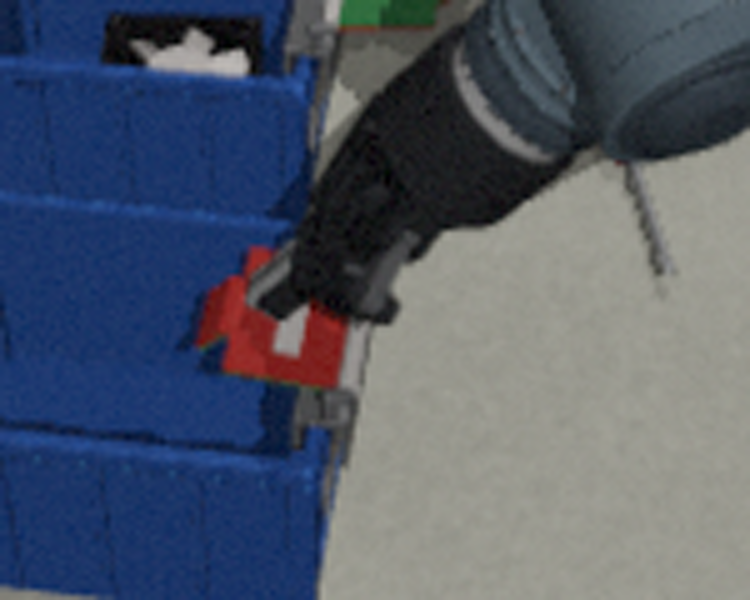

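Emit:
jog_arm:
  motion:
    - [[0,0,0],[-0.0004,0,0.0005],0]
    - [[0,0,0],[-0.0004,0,0.0005],0]
    - [[0,0,0],[0,0,0],0]

```text
time: 10.15
tool_pos: [0.636, 0.242, 0.1417]
tcp_rot: [[0.793, -0.014, 0.609], [-0.014, -1.0, -0.006], [0.609, -0.004, -0.793]]
ft_force: [0.3, 0.5, 0.5]
grip_width: -0.0001
```

Emit:
jog_arm:
  motion:
    - [[0,0,0],[-0.0004,0,0.0005],0]
    - [[0,0,0],[0,0,0],0]

```text
time: 10.32
tool_pos: [0.6359, 0.242, 0.141]
tcp_rot: [[0.793, -0.014, 0.609], [-0.014, -1.0, -0.006], [0.609, -0.004, -0.793]]
ft_force: [0.7, -0.3, -0.0]
grip_width: -0.0
```

Force is still low. One more small press, then I back off straight up and along the fingers.

Emit:
jog_arm:
  motion:
    - [[0,0,0],[-0.0004,0,0.0005],0]
    - [[0,0,0],[0,0,0],0]

```text
time: 10.48
tool_pos: [0.6359, 0.242, 0.1403]
tcp_rot: [[0.793, -0.014, 0.609], [-0.014, -1.0, -0.006], [0.609, -0.004, -0.793]]
ft_force: [-0.1, -0.2, 0.3]
grip_width: 0.0002
```

Emit:
jog_arm:
  motion:
    - [[0,0,0],[0.004,0,-0.006],0]
    - [[0,0,0],[0.008,0,-0.012],0]
    - [[0,0,0],[0.01,0,-0.02],0]
    - [[0,0,0],[0.01,0,-0.025],0]
    - [[0,0,0],[0.01,0,-0.025],0]
    - [[0,0,0],[0.01,0,-0.025],0]
    - [[0,0,0],[0,0,-0.025],0]
    - [[0,0,0],[0,0,-0.025],0]
    - [[0,0,0],[0,0,-0.02],0]
    - [[0,0,0],[0,0,0],0]
    - [[0,0,0],[0,0,0],0]

```text
time: 11.4
tool_pos: [0.5658, 0.2426, 0.3187]
tcp_rot: [[0.791, -0.014, 0.611], [-0.014, -1.0, -0.005], [0.611, -0.005, -0.792]]
ft_force: [0.8, -0.4, -0.8]
grip_width: -0.0004
```

```bash
python3 look.py 9
python3 - <<'E'
from bench import imaging
import cv2
for n in("top","side"):cv2.imwrite(f"pics/{n}9.png",imaging.get_image(n)[:,:,::-1])
a=cv2.imread("pics/side0.png");b=cv2.imread("pics/side9.png")
cv2.imwrite("pics/d9.png",cv2.absdiff(a,b)*2)
E
```

```text
11.45 uw [-26.19063849 184.90692186] lat -2.0849265212238555 [[0.793, -0.014, 0.609], [-0.014, -1.0, -0.006], [0.609, -0.004, -0.793]] [-0.3  0.4 -0.6] [ 17.  -11.5 111.8 -15.2  44.6 115.4]
A [-17.46634123 191.60544858] B [-34.91493574 178.20839514]
```

View pics/s9.png

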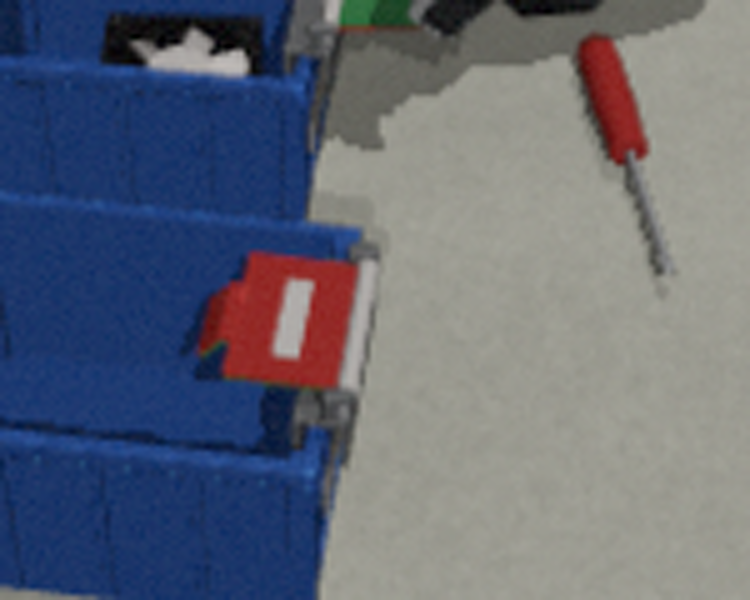

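View pics/d9.png

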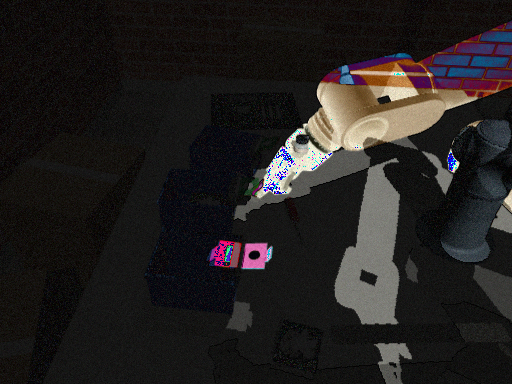

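View pics/top9.png

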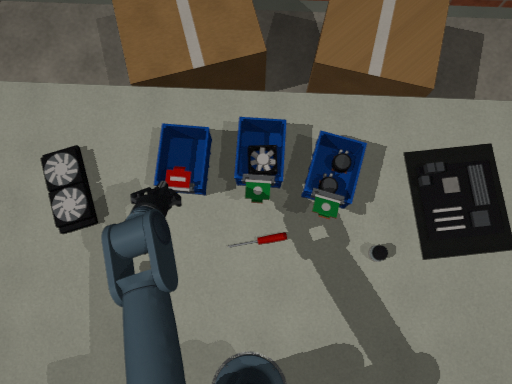

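The side crop shows the marker flat with red up, its free corners at (222,376) and (249,253). For the marker fully down I expect (226,375) and (253,253). Nothing else has moved.

```bash
python3 -c "
from bench import r;print(r.sign_off())"
```

```text
the job is handed in; nothing more can be done
None
```

The empty bin's marker now lies flat over its mouth with the red face up. I handed the job in at about 11.6 s of the 40 s; the sign-off gave no verdict.

I used the shut fingertips, tilted forward. They lifted the marker under its lip, followed it around the hinge, pressed it down lightly and backed off.

- **Marker angle:** the last side view puts its free corners within about 1 mm of where they should be at the stop, roughly 3.1 rad (2.95 needed).
- **Force:** the readings taken between moves stayed within about 2 N, which is near the sensor noise.
- **Surroundings:** comparing the first and last side views, only the marker and the arm with its shadow had changed. The top view agrees, except that the arm hid the bench fan, so that was checked from the side only. The arm and its shadow partly covered the fan bin's marker in the side view, so I checked that one from the top.
- **Arm position:** the arm ended about 0.18 m above the hinge, touching nothing.

- **Approach fell short:** with the tool tilted 45°, the wrist came close to its joint limits and stopped about 8 mm high and 6 mm to the side of the target. I reduced the tilt to 37.5° while lifting, and the rest followed the planned path.
- **Network error:** in the top picture the network labelled the fan bin as the empty one, with low confidence. I chose the bin from the pictures instead.

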